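# Hook the second arm into the slotted panel and press it home

### The arm

A 6-joint arm with a two-finger parallel gripper is mounted at the origin on the work surface. World frame = base frame: x ahead of the robot, y to its left, z up, the work surface at z = 0. Lengths are in m, angles in rad, forces in N, time in s.
With the tool pointing down it reaches from about 0.25 to 0.8 m from the base axis. Payload 3.9 kg.
Tool frame: the origin (TCP) lies midway between the tips of the shut fingers; the grasp point (between the pads) lies 19 mm behind it (manip.hold_point_z is the z of the grasp point in the tool frame, in m); z points along the fingers, y is the line along which they close (so a half turn about z gives the same grasp; the last joint's range is limited). The gripper opens to 85 mm and grips with 20 to 120 N. Pads are 22 mm wide; open, the fingers measure 114 mm over their backs; the gripper's body (76 mm by 85 mm) begins 54 mm behind the grasp point. The pads swing forward as they close: fully open they stand 13 mm farther back than shut.
Start: joints at [1.134, 0.26, -0.138, 1.173, 0, 1.571], TCP at [0.222, 0.476, 0.231] pointing down, gripper open.
Joint ranges: [-2.78, 2.78], [-0.83, 1.72], [-1.28, 1.37], [-1.9, 2.12], [-1.57, 1.48], [-3.14, 3.14]. Speed limits (rad/s): [2.57, 2.57, 3.14, 3.14, 3.14, 3.14].

### API

Orientations are given as [roll, pitch, yaw] about the fixed x, y, z axes, in that order (R = Rz(yaw) Ry(pitch) Rx(roll)).
In Python, from plant import manip, imaging gives the robot as it stands.
- The arm moves only by the shell command python3 -m jog 'ROWS' [OPENING] [FORCE]. ROWS is JSON, a list of rows, each an object of numbers: "dx", "dy", "dz": the shift along the tool's x, y, z as a fraction of full scale; "turn": the turn about the tool's z as a fraction of full scale. A call has 1 to 12 rows; each row shifts and turns the commanded pose from where the row before left it, along the tool's axes as they then stand; what a row does not reach is not made up. Full scale, the value 1, is 8 cm for a shift and 360 degrees for a turn. A row lasts 1/12 s, in which the tool goes at most 41.7 mm and 7.16 degrees, less where a joint would pass 70% of its speed; a pose out of reach is approached as far as the arm can. A call with a number of a shift or a turn outside -1 to 1 is refused whole. A call with a gripper value outside its range is refused whole. OPENING is the opening, from 0 (shut) to 1 (fully open), set as the call begins (- or left out, the last holds). The fingers move at their own pace and stop on an object; FORCE is the grip in N (left out, the last holds). Time passes only in rows, so rows that do not move let the fingers close. It gives the time, the measured TCP pose, the force, the opening and the grip force at its end, in the units of the state.
- manip.state(): the state, without advancing time (a new reading comes with each control period).
- imaging.read_camera(name): name is "side" or "top"; returns a dict with "pixels" (400x640x3 uint8, blue, green, red), "intrinsics" (3x3 intrinsics, pixels), "xyz" and "orientation" of the camera in the world. Camera axes: x right, y up, looking along -z (the intrinsics and any distortion apply to the point x, -y, -z); pixel columns grow to the right and rows downward; lengths in m; the calibration is good to about 2 mm. A picture is of the moment at which its call begins. There is no depth.
- manip.hand_in(): hands the job in; it is judged then, once.
The state is a dict: "time_s": time; "qpos": joint angles; "qvel": joint speeds; "joint_efforts": joint torques, N m; "eef_pos": TCP position; "ee_rot": TCP orientation; "wrist_force": force on the tool from outside, world axes, zero at the start; "torque": the same for the moment, N m; "finger_gap": finger opening in m; "grip_force": force on a finger pad.
Only numpy, scipy, OpenCV 4.12 (cv2) and the standard library are available. Lean on these libraries where they do the work, as an engineer would, in place of code of your own. Each camera call takes 0.05 s, during which the arm holds its last target. There are 200 camera calls.

### The job

Take the longer of the two loose steel arms off the bench and hang it on the slotted panel in the top row of slots, level with the arm that already hangs there and three slot columns from it on the spanner's side, so that the pair can carry the pedal. Hook both claws through their slots and press the arm down until it is locked fully home, with a firm push but without forcing it (some 30 N does it, over 40 N is too much). Then let go, and leave everything else on the bench as it lies.

Things in the scene. Friction and masses are not known exactly. Their poses are not given: they have to be found in the camera images.
- panel: Fixed upright grey steel sheet 420 wide, 212 high, 3 mm thick. Slots 32 mm high in 10 columns (y = -171 to 171, every 38 mm) and 4 rows (centres z = 36, 86, 136, 186 mm). Origin: middle of the front face's lower edge, on the bench (z = 0). x goes through the sheet (front face x = 0, free behind), y to one's left facing it, z up. Spanner hung at y = -171, screwdriver at y = 171, within 40 mm of the sheet.
- fitted_arm: The long steel arm that hangs already, locked home in the top-row slots at y = 57 and 95 mm of the panel, fixed. Same shape and axes as the loose long arm; its origin is at y = 76, z = 120 mm of the panel.
- slots (a point): On the panel's front face midway between the two wanted top-row slots, which are centred 19 mm to either side (panel y = -19 and -57, z = 186 mm). A slot spans 16 mm above and below; it is 8 mm wide in its upper 18 mm, then closes in 2 mm to 6.6 and from there in 12 mm to 4.5 mm wide at its foot, so that the 6 mm claw necks wedge in it. Axes as the panel's.
- seat (a point): On the panel's front face at y = -38, z = 120 mm: where the long arm's origin lies when it is locked fully home. Axes as the panel's; the arm's axes then agree with them. The claws pass in with the arm's origin 22 to 26 mm above this point, 1 mm free to either side; then the arm slides down along the sheet.
- long_arm: Loose steel arm, 0.28 to 0.46 kg, standing on its flat underside. Origin: middle of the lower edge of the back plate's rear face, which meets the sheet. x points out of that face as the claws do, z up. Plate 52 wide, 66 high, 4 mm thick. The arm proper is a bar 20 wide (y), 30 mm high (z 0 to 30), from the plate to x = -150 mm, its end turned up as a 4 mm lip to z = 48 mm.
- claws (a point): On the rear face of the long arm's plate, 50 mm above its underside, midway between the claws. The claws, 6 mm wide at y = +19 and -19 mm, reach 9 mm out: a neck 5 mm high just above this height and a tooth down to 8 mm below it, 4 mm behind the plate, so 1 mm free on the 3 mm sheet.
- heel (a point): On top of the long arm's bar, 22 mm in front of the plate's rear face and 30 mm above its underside: the spot to press. By its own weight the arm stops some 3 mm above home; the rest needs a downward push here that grows to about 25 to 30 N, until the necks stand on the slots' feet. Pressing far out on the bar tips it instead.
- short_arm: Another loose arm of the same make and section, only 100 mm long from plate to lip; not wanted here.
- pedal: Brown delay pedal, 70 x 118 mm, 49 mm high over its knobs, lying on the bench. Origin under its middle.
- capo: Steel capo, about 65 x 50 mm, 12 mm high, lying on the bench.
- pick_case: Hinged plastic pick case, 52 x 64 mm, 20 mm high, lying on the bench.
Mind the look-alikes: they are no part of the job. Leave any blue look-alike of the long_arm alone.

How it is judged:
On the way, in this order (a step that is already met when the one before it is completed fails the run):
1. the long arm is lifted off the bench (height (world z) of long_arm above 0.05 m), for 0.2 s.
2. both claws are through their slots (x of long_arm in the frame of seat above -0.005 m and y of long_arm in the frame of seat between -0.004 and 0.004 m and angle between the x axis of long_arm and the x axis of panel, either way round below 0.1 rad and z of long_arm in the frame of seat between -0.003 and 0.03 m), for 0.1 s.
At the end, for the whole second after the job is handed in: The long arm hangs at rest, released, in the top-row slots beside the fitted arm: its origin no more than 1 mm above or 2 mm below the home height, within 2 mm of flush with the sheet, within 3 mm sideways, and square to the panel within 0.05 rad (z of long_arm in the frame of seat between -0.002 and 0.001 m and x of long_arm in the frame of seat between -0.002 and 0.002 m and y of long_arm in the frame of seat between -0.003 and 0.003 m and angle between the x axis of long_arm and the x axis of panel, either way round below 0.05 rad and linear speed of long_arm below 0.01 m/s); the robot touches nothing.
It fails at once if the arm is forced: the contact forces between it and the panel, wedging included, add up to more than 120 N, which takes a push of well over 40 N (contact force between long_arm and panel above 120 N).
It fails at once if the short arm, the pedal, the capo or the pick case is moved by more than 15 mm (distance of any of short_arm, pedal, capo, pick_case from where it was at the start of the episode above 0.015 m).
It also fails if it takes over 72 s, if anything falls off the work surface, if the arm or the gripper's body presses on something with over 40 N, if the wrist force passes 120 N, or if a joint passes its speed limit or range.

## Working session

There is one attempt and no reset: what is moved stays moved. The work goes in short steps, Python scripts to look and compute and a shell command to move; the robot and the scene stay as the last step left them, time stands still between calls to the robot, and variables do not carry over. Pictures are saved under pics/ and viewed, at most 10 in all, crops included, and the job is handed in when it is done.

```bash
ls; mkdir -p pics; python3 - <<'E'
from plant import manip, imaging
import cv2,numpy as np
print(manip.state(), manip.hold_point_z)
for n in("side","top"):
    c=imaging.read_camera(n); cv2.imwrite(f"pics/{n}0.png",c["pixels"]); np.save(n+"0.npy",c["pixels"])
    print(n,c["intrinsics"],c["xyz"],c["orientation"],[k for k in c])
E
```

```text
pics
{'time_s': 0.0, 'qpos': array([ 1.13399465e+00,  2.60669574e-01, -1.39391849e-01,  1.17269686e+00,
       -1.20057466e-05,  1.57080973e+00]), 'qvel': array([-0.00068899, -0.00027303, -0.00027551, -0.00063146, -0.00236253,
        0.00105756]), 'joint_efforts': array([-1.17898699e-04, -4.05676961e+01,  2.53924763e+01,  1.89657183e-02,
        7.81148765e-05,  5.20931138e-06]), 'eef_pos': array([0.22180893, 0.47507938, 0.23046386]), 'ee_rot': array([-3.13963069e+00,  1.20320204e-05,  2.70477760e+00]), 'wrist_force': array([-0.77986234, -0.28843228, -0.27581011]), 'torque': array([ 0.03274753,  0.02681341, -0.00526496]), 'grip_force': 0.0, 'finger_gap': 0.08558117484873164} -0.0187
side [[428.78233031   0.         315.5889207 ]
 [  0.         428.78233031 198.8563509 ]
 [  0.           0.           1.        ]] [0.47554594 0.53266107 0.74677143] [ 8.06329430e-01  7.51778575e-04 -2.98801591e+00] ['pixels', 'intrinsics', 'xyz', 'orientation']
top [[507.14401887   0.         324.13343463]
 [  0.         507.14401887 193.79405134]
 [  0.           0.           1.        ]] [ 0.36784423 -0.11208768  1.16810506] [ 0.1839174   0.00550676 -1.58777273] ['pixels', 'intrinsics', 'xyz', 'orientation']
```

View pics/top0.png

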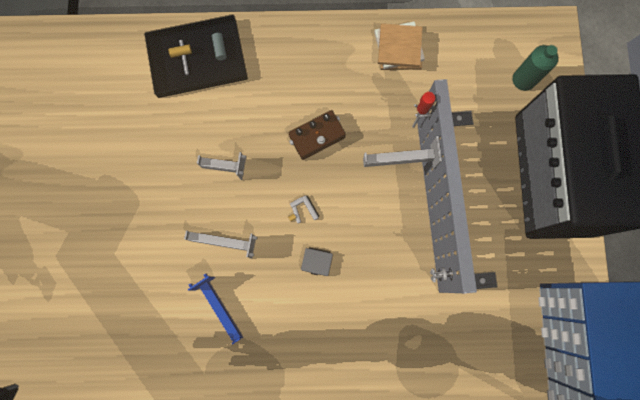

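View pics/side0.png

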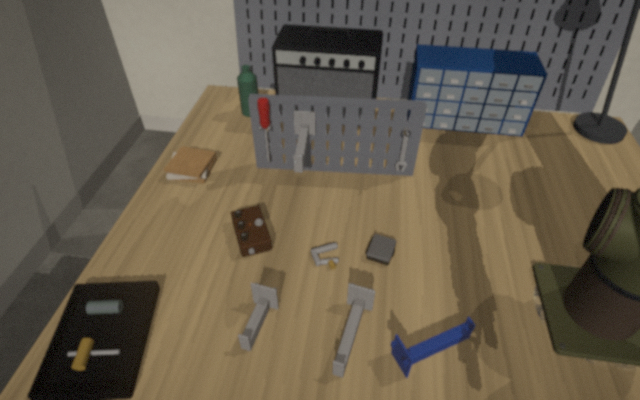

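Candidates for the long arm in the top view: grey arm at (222,242), which is longer; grey arm at (222,164), shorter; blue look-alike at (220,310); fitted arm at (400,157), which is fixed. I choose the grey one at (222,242) and check it in a close crop.

```bash
cat > h.py <<'E'
import numpy as np,cv2
from scipy.spatial.transform import Rotation as Ro
from plant import manip,imaging
def cam(n):
    c=imaging.read_camera(n); return c
def Rc(c): return Ro.from_euler('xyz',c["orientation"]).as_matrix()@np.diag([1,-1,-1])
def ray(c,p):
    K=c["intrinsics"]; return Rc(c)@np.linalg.inv(K)@np.array([p[0],p[1],1.])
def onz(c,p,z):
    d=ray(c,p); o=np.array(c["xyz"]); return o+d*(z-o[2])/d[2]
def proj(c,P):
    q=(Rc(c).T@(np.atleast_2d(P)-np.array(c["xyz"])).T).T; q=q@np.array(c["intrinsics"]).T; return q[:,:2]/q[:,2:]
E
python3 - <<'E'
from h import *
t=cam("top")["pixels"]; s=cam("side")["pixels"]
a=cv2.resize(t[220:275,170:270],None,fx=5,fy=5,interpolation=3)
b=cv2.resize(t[70:305,355:500],None,fx=2.5,fy=2.5,interpolation=3)
cv2.imwrite("pics/cropA.png",a);
m=np.zeros((590,800,3),np.uint8); m[:275,:430]=a[:,:430]; m[:587,432:432+362]=b
d=cv2.resize(s[280:380,325:385],None,fx=3,fy=3,interpolation=3); m[280:580,:180]=d
cv2.imwrite("pics/crop1.png",m)
E
```

```text
Traceback (most recent call last):
ValueError: could not broadcast input array from shape (588,362,3) into shape (587,362,3)
```

```bash
python3 - <<'E'
from h import *
t=cam("top")["pixels"]; s=cam("side")["pixels"]
a=cv2.resize(t[220:275,180:266],None,fx=5,fy=5,interpolation=3)
b=cv2.resize(t[70:305,355:500],None,fx=2.5,fy=2.5,interpolation=3)
m=np.zeros((590,800,3),np.uint8); m[:275,:430]=a; m[:588,432:794]=b
d=cv2.resize(s[280:380,325:385],None,fx=3,fy=3,interpolation=3); m[280:580,:180]=d
cv2.imwrite("pics/crop1.png",m)
E
```

```text
(no output)
```

View pics/crop1.png

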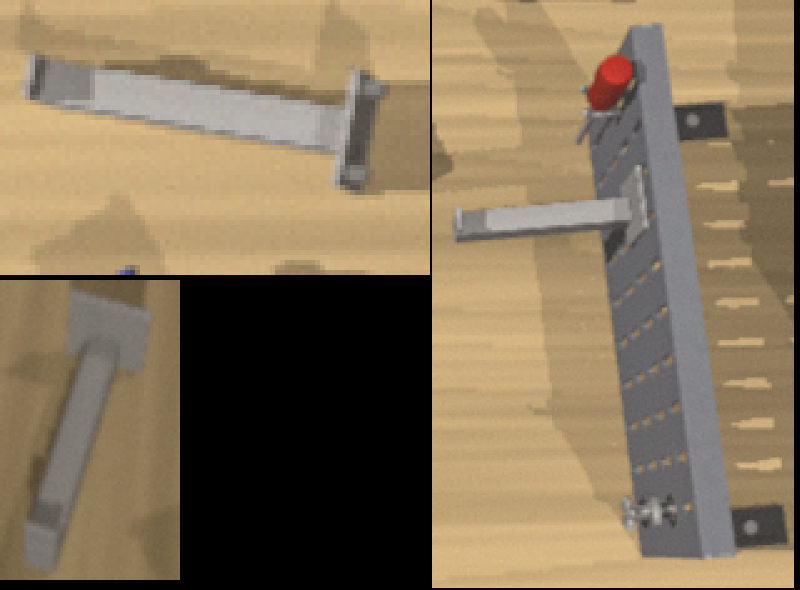

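The crop confirms it: a bare grey long arm with its lip at left (top px ≈(186,235)) and its plate with two claws at right (≈(251,245)). The panel's front top edge runs (435,81)–(460,293), and the fitted arm's lip is at ≈(365,160).

```bash
python3 - <<'E'
from h import *
t=cam("top"); s=cam("side")
T=lambda u,v:(355+(u-432)/2.5-.3,70+v/2.5-.3)
A=lambda u,v:(180+u/5-.4,220+v/5-.4)
f=lambda v:np.round(v*1000,1)
p1=onz(t,T(632,27),.212);p2=onz(t,T(694,557),.212)
print("panel top",f(p1),f(p2),f(np.linalg.norm(p1-p2)))
q1=onz(s,(249,97),.212);q2=onz(s,(423,102),.212)
print("side    ",f(q1),f(q2),f(np.linalg.norm(q1-q2)))
print("low right",f(onz(t,T(642,556),0)),"side low",f(onz(s,(257,168),0)),f(onz(s,(415,175),0)))
print("fitted lip",f(onz(t,T(455,210),.168)),f(onz(t,T(456,241),.168)))
print("lip",f(onz(t,A(34,55),.048)),f(onz(t,A(27,95),.048)))
print("plate front top",f(onz(t,A(352,70),.066)),f(onz(t,A(335,186),.066)))
print("bar",[f(onz(t,A(*p),.03)) for p in[(95,65),(345,107),(95,102),(330,150)]])
for k,z,P in(("bar+",.03,[(95,65)]),):pass
print("short lip/plate",f(onz(t,(200,160),.03)),f(onz(t,(240,165),.06)))
# bar colours for edge fit
px=t["pixels"].astype(int); 
for u in (205,215,225,235): print(u,px[228:252,u,0])
E
```

```text
panel top [ 772.  -334.7  212. ] [ 355.8 -356.8  212. ] 416.9
side     [ 772.9 -342.5  212. ] [ 361.5 -382.7  212. ] 413.3
low right [ 354.8 -364.2    0. ] side low [ 771.3 -332.4    0. ] [ 346.9 -368.2    0. ]
fitted lip [ 635.5 -192.1  168. ] [ 609.5 -192.1  168. ]
lip [498.7 197.7  48. ] [481.  200.2  48. ]
plate front top [487.6  53.6  66. ] [437.4  60.5  66. ]
bar [array([495.8, 175. ,  30. ]), array([474.9,  62. ,  30. ]), array([479.1, 174.5,  30. ]), array([455.7,  68.5,  30. ])]
short lip/plate [664.4 176.5  30. ] [643.3  78.5  60. ]
205 [106 109 107 109  87  84 147 171 171 169 172 169 175 176 179 133 123 130
 131 127 121 131 130 131]
215 [117 121 116  91  80  79  81  83 156 172 167 166 173 174 174 172 154 121
 126 125 126 128 127 129]
225 [119 121 125 117 115 109 100  87  74  99 159 171 167 169 176 174 173 174
 130 117 123 130 123 126]
235 [116 122 125 125 120 112 116 113  94  74  81 148 170 170 170 173 176 175
 176 179 129 116 124 126]
```

```bash
cat >> h.py <<'E'
def rel(target_xy, z, heading_deg=None):
    "fractions of full scale in the tool's axes to TCP target; turn fraction to bring tool x to heading"
    s=manip.state(); R=Ro.from_euler('xyz',s["ee_rot"]).as_matrix()
    d=np.array([*target_xy,z])-s["eef_pos"]; f=R.T@d/.08
    h=np.degrees(np.arctan2(R[1,0],R[0,0]))
    print("d mm",np.round(d*1000,1),"dx dy dz",np.round(f,4),"heading",round(h,2), "turn" , None if heading_deg is None else round(-((heading_deg-h+180)%360-180)/360,4))
E
python3 -m jog '[{"turn":0.0191},{"turn":0.0191},{"turn":0.0191},{"turn":0.0191},{"turn":0.0191},{"turn":0.0191},{"turn":0.0191},{"turn":0.0191},{"turn":0.0191},{"turn":0.0191},{"turn":0.0191}]' 1
python3 -c "
from h import *
rel((.475,.121),.13,79.2)"
```

```text
d mm [ 253.  -354.6 -101.2] dx dy dz [-4.7403 -2.6786  1.2654] heading 154.97 turn 0.2105validation failed for argument at $[0]...
```

```bash

python3 -m jog '[{"dx":0,"dy":0,"dz":0,"turn":0.0191},{"dx":0,"dy":0,"dz":0,"turn":0.0191},{"dx":0,"dy":0,"dz":0,"turn":0.0191},{"dx":0,"dy":0,"dz":0,"turn":0.0191},{"dx":0,"dy":0,"dz":0,"turn":0.0191},{"dx":0,"dy":0,"dz":0,"turn":0.0191},{"dx":0,"dy":0,"dz":0,"turn":0.0191},{"dx":0,"dy":0,"dz":0,"turn":0.0191},{"dx":0,"dy":0,"dz":0,"turn":0.0191},{"dx":0,"dy":0,"dz":0,"turn":0.0191},{"dx":0,"dy":0,"dz":0,"turn":0.0191}]' 1
python3 -c "
from h import *
rel((.475,.121),.13,79.2)"
```

```text
time_s: 1.32
eef_pos: [0.2221, 0.4757, 0.2313]
ee_rot: [-3.142, 0.0, 1.379]
wrist_force: [-0.8, 1.4, -0.7]
finger_gap: 0.0857
grip_force: 0.0
d mm [ 252.9 -354.7 -101.3] dx dy dz [-3.7487  3.9498  1.2665] heading 79.0 turn -0.0006
```

```bash

python3 -m jog '[{"dx":-0.31,"dy":0.33,"dz":0,"turn":0},{"dx":-0.31,"dy":0.33,"dz":0,"turn":0},{"dx":-0.31,"dy":0.33,"dz":0,"turn":0},{"dx":-0.31,"dy":0.33,"dz":0,"turn":0},{"dx":-0.31,"dy":0.33,"dz":0,"turn":0},{"dx":-0.31,"dy":0.33,"dz":0,"turn":0},{"dx":-0.31,"dy":0.33,"dz":0.1,"turn":0},{"dx":-0.31,"dy":0.33,"dz":0.1,"turn":0},{"dx":-0.31,"dy":0.33,"dz":0.2,"turn":0},{"dx":-0.31,"dy":0.33,"dz":0.2,"turn":0},{"dx":-0.31,"dy":0.33,"dz":0.2,"turn":0},{"dx":-0.3,"dy":0.32,"dz":0.2,"turn":0}]' 1
python3 - <<'E'
from h import *
rel((.475,.121),.10,79.2)
s=cam("side"); t=cam("top")
a=cv2.resize(s["pixels"][180:390,260:480],(480,458)); b=cv2.resize(t["pixels"][200:300,150:300],(300,200))
m=np.zeros((458,780,3),np.uint8); m[:,:480]=a; m[:200,480:]=b
cv2.imwrite("pics/above.png",m)
E
```

```text
time_s: 2.32
eef_pos: [0.4788, 0.1238, 0.1509]
ee_rot: [3.141, -0.0, 1.384]
wrist_force: [-0.0, 1.1, -0.2]
finger_gap: 0.0856
grip_force: 0.0
d mm [ -3.8  -2.8 -50.9] dx dy dz [-0.0439 -0.0402  0.6363] heading 79.32 turn 0.0003
```

View pics/above.png

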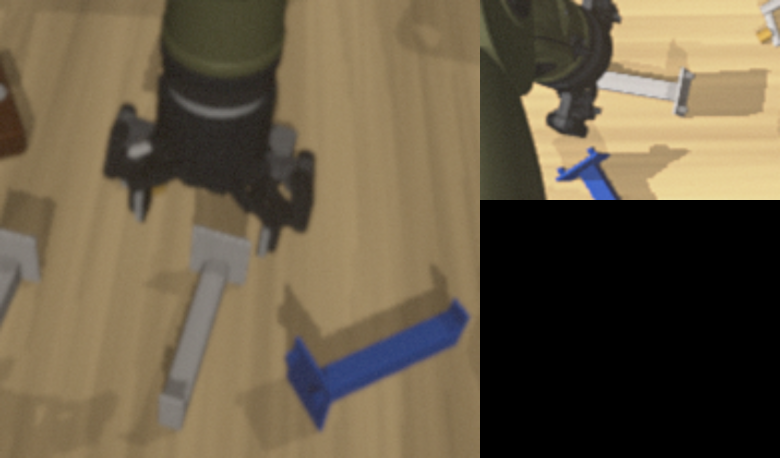

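The side crop shows the open fingers straddling the grey bar, well clear of the short arm and the blue look-alike. I'll go down.

```bash

python3 -m jog '[{"dx":-0.04,"dy":-0.04,"dz":0.25,"turn":0},{"dx":0,"dy":0,"dz":0.3,"turn":0},{"dx":0,"dy":0,"dz":0.3,"turn":0},{"dx":0,"dy":0,"dz":0.3,"turn":0},{"dx":0,"dy":0,"dz":0.25,"turn":0},{"dx":0,"dy":0,"dz":0.2,"turn":0},{"dx":0,"dy":0,"dz":0.1,"turn":0},{"dx":0,"dy":0,"dz":0.07,"turn":0},{"dx":0,"dy":0,"dz":0,"turn":0},{"dx":0,"dy":0,"dz":0,"turn":0}]' 1
python3 -m jog '[{"dx":0,"dy":0,"dz":0,"turn":0},{"dx":0,"dy":0,"dz":0,"turn":0},{"dx":0,"dy":0,"dz":0,"turn":0},{"dx":0,"dy":0,"dz":0,"turn":0},{"dx":0,"dy":0,"dz":0,"turn":0},{"dx":0,"dy":0,"dz":0,"turn":0},{"dx":0,"dy":0,"dz":0,"turn":0},{"dx":0,"dy":0,"dz":0,"turn":0},{"dx":0,"dy":0,"dz":0,"turn":0},{"dx":0,"dy":0,"dz":0,"turn":0},{"dx":0,"dy":0,"dz":0,"turn":0},{"dx":0,"dy":0,"dz":0,"turn":0}]' 0 60
```

```text
time_s: 3.25
eef_pos: [0.4745, 0.1234, 0.0103]
ee_rot: [3.141, -0.0, 1.385]
wrist_force: [0.3, 0.4, 0.9]
finger_gap: 0.0858
grip_force: 0.0
time_s: 4.25
eef_pos: [0.4744, 0.1231, 0.0101]
ee_rot: [3.141, -0.0, 1.385]
wrist_force: [-0.2, -0.4, 6.7]
finger_gap: 0.0183
grip_force: 59.6
```

The grip is too high on the bar, so I regrip about 6 mm lower.

```bash

python3 -m jog '[{"dx":0,"dy":0,"dz":0,"turn":0},{"dx":0,"dy":0,"dz":0,"turn":0},{"dx":0,"dy":0,"dz":0,"turn":0},{"dx":0,"dy":0,"dz":0,"turn":0},{"dx":0,"dy":0,"dz":0.04,"turn":0},{"dx":0,"dy":0,"dz":0.04,"turn":0},{"dx":0,"dy":0,"dz":0,"turn":0},{"dx":0,"dy":0,"dz":0,"turn":0}]' 0.8
python3 -m jog '[{"dx":0,"dy":0,"dz":0,"turn":0},{"dx":0,"dy":0,"dz":0,"turn":0},{"dx":0,"dy":0,"dz":0,"turn":0},{"dx":0,"dy":0,"dz":0,"turn":0},{"dx":0,"dy":0,"dz":0,"turn":0},{"dx":0,"dy":0,"dz":0,"turn":0},{"dx":0,"dy":0,"dz":0,"turn":0},{"dx":0,"dy":0,"dz":0,"turn":0},{"dx":0,"dy":0,"dz":0,"turn":0},{"dx":0,"dy":0,"dz":0,"turn":0}]' 0 80
```

```text
time_s: 4.92
eef_pos: [0.4736, 0.1229, 0.0029]
ee_rot: [-3.141, 0.0, 1.385]
wrist_force: [-0.6, -0.0, -0.8]
finger_gap: 0.0683
grip_force: 0.0
time_s: 5.75
eef_pos: [0.4742, 0.123, 0.0036]
ee_rot: [3.141, -0.0, 1.385]
wrist_force: [-0.4, -0.6, 5.0]
finger_gap: 0.0185
grip_force: 78.8
```

```bash

python3 -m jog '[{"dx":0,"dy":0,"dz":-0.1,"turn":0},{"dx":0,"dy":0,"dz":-0.3,"turn":0},{"dx":0,"dy":0,"dz":-0.4,"turn":0},{"dx":0,"dy":0,"dz":-0.4,"turn":0},{"dx":0,"dy":0,"dz":-0.4,"turn":0},{"dx":0,"dy":0,"dz":-0.4,"turn":0},{"dx":0,"dy":0,"dz":-0.3,"turn":-0.0136},{"dx":0,"dy":0,"dz":0,"turn":-0.0136},{"dx":0,"dy":0,"dz":0,"turn":-0.0136},{"dx":0,"dy":0,"dz":0,"turn":0}]' 0 80
python3 -c "
from h import *
rel((.512,-.218),.16,94)"
```

```text
time_s: 6.58
eef_pos: [0.4736, 0.1229, 0.1876]
ee_rot: [-3.141, -0.0, 1.642]
wrist_force: [-0.7, -1.4, -3.5]
finger_gap: 0.0184
grip_force: 78.6
d mm [  38.4 -340.9  -27.6] dx dy dz [-4.2851  0.1744  0.3446] heading 94.1 turn 0.0003
```

```bash

python3 -m jog '[{"dx":-0.2,"dy":0.017,"dz":0,"turn":0},{"dx":-0.4,"dy":0.017,"dz":0,"turn":0},{"dx":-0.44,"dy":0.017,"dz":0,"turn":0},{"dx":-0.44,"dy":0.017,"dz":0,"turn":0},{"dx":-0.44,"dy":0.017,"dz":0,"turn":0},{"dx":-0.44,"dy":0.017,"dz":0,"turn":0},{"dx":-0.44,"dy":0.017,"dz":0,"turn":0},{"dx":-0.44,"dy":0.017,"dz":0.1,"turn":0},{"dx":-0.44,"dy":0.017,"dz":0.1,"turn":0},{"dx":-0.4,"dy":0.017,"dz":0.1,"turn":0},{"dx":-0.2,"dy":0,"dz":0,"turn":0},{"dx":0,"dy":0,"dz":0,"turn":0}]' 
python3 - <<'E'
from h import *
rel((.512,-.218),.148,94)
s=cam("side"); t=cam("top")
a=cv2.resize(s["pixels"][80:190,230:440],None,fx=3.8,fy=3.8,interpolation=3); b=cv2.resize(t["pixels"][70:310,350:490],None,fx=2.5,fy=2.5,interpolation=3)
cv2.imwrite("pics/s3.png",a); cv2.imwrite("pics/t3.png",b)
E
```

```text
time_s: 7.58
eef_pos: [0.5108, -0.2209, 0.1616]
ee_rot: [-3.139, 0.0, 1.634]
wrist_force: [-0.2, -0.7, -2.9]
finger_gap: 0.0186
grip_force: 78.4
d mm [  1.2   2.9 -13.6] dx dy dz [0.0355 0.0179 0.1699] heading 93.63 turn -0.001
```

View pics/s3.png

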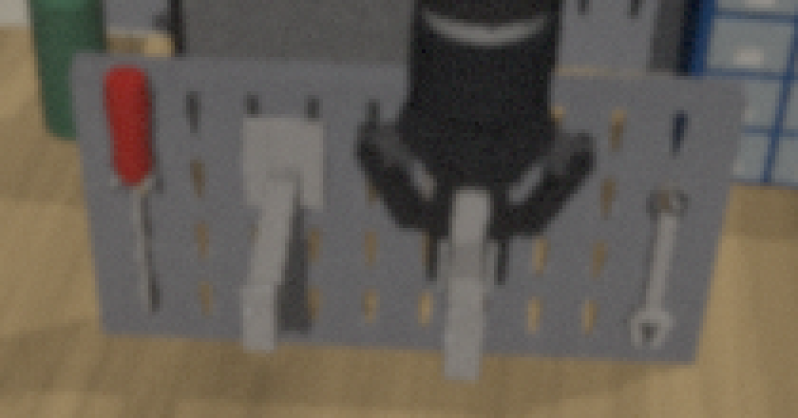

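View pics/t3.png

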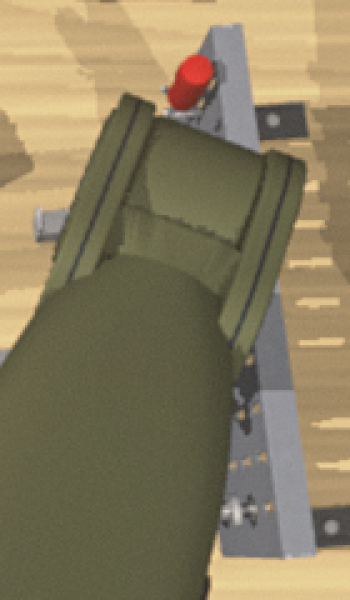

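The side view shows the held arm's lip at crop (471,190), the fitted arm's lip at (262,290), and slots visible in all rows. The top view is blocked by the robot arm. Next I fit the panel's plane pose from slot centroids in the first, unobstructed pictures and compare it with the held lip.

```bash
cat > slots.py <<'E'
from h import *
from scipy.optimize import least_squares
s=cam("side"); t=cam("top")
def P(p,q): # panel pt -> world
    X,Y,a=p; q=np.atleast_2d(q); x=[np.sin(a),-np.cos(a)]; y=[np.cos(a),np.sin(a)]
    return np.c_[X+q[:,0]*x[0]+q[:,1]*y[0],Y+q[:,0]*x[1]+q[:,1]*y[1],q[:,2]]
grid=np.array([[.0015,y,z] for y in np.arange(-.171,.172,.038) for z in(.036,.086,.136,.186)])
def fit(c,img,p):
    lab=cv2.cvtColor(img,cv2.COLOR_BGR2LAB).astype(int)
    m=(lab[...,2]>136).astype(np.uint8)  # wood seen through
    n,_,st,cen=cv2.connectedComponentsWithStats(m)
    cen=cen[(st[:,4]<60)&(st[:,4]>=3)]
    for it in range(4):
        pr=proj(c,P(p,grid)); D=np.linalg.norm(pr[:,None]-cen[None],axis=2)
        j=D.argmin(1); ok=(D.min(1)<(6 if it<1 else 3.5))
        # vertical pixel offset is free: only part of each slot shows wood
        f=lambda v:((proj(c,P(v[:3],grid[ok]))-cen[j[ok]])+[0,v[3]]).ravel()
        r=least_squares(f,[*p,0],loss="soft_l1"); p=r.x[:3]
    return r.x,ok.sum(),np.abs(r.fun).mean()
if __name__=="__main__":
    p0=[.560,-.348,.065]
    for n,c in(("side",s),("top",t)):
        x,k,e=fit(c,np.load(n+"0.npy"),p0); print(n,np.round(x,4),k,round(e,2),"seat",np.round(P(x[:3],[0,-.038,.12])[0],4))
    st=manip.state(); R=Ro.from_euler('xyz',st["ee_rot"]).as_matrix(); ax=-R[:,0]; ay=R[:,1]
    o=st["eef_pos"]+ax*.072; o[2]-=.0036; print("origin",np.round(o,4))
    for pt in[(-.150,-.01,.048),(-.150,.01,.048),(-.15,-.01,0),(-.15,.01,0)]:
        w=o+ax*pt[0]+ay*pt[1]+[0,0,pt[2]]; q=proj(s,w)[0]; print(pt,np.round((q-[230,80])*3.8,1))
    for Y in(.066,.086): 
      for z in (.168,.12):print("fitted",[np.round((proj(s,P(p0,[-.15,Y,z]))[0]-[230,80])*3.8,1)])
E
python3 slots.py
```

```text
side [ 0.5629 -0.3416  0.0653 -2.564 ] 20 0.19 seat [ 0.525  -0.3441  0.12  ]
top [ 0.5616 -0.3484  0.0701 -1.1168] 28 0.18 seat [ 0.5237 -0.351   0.12  ]
origin [ 0.516  -0.2884  0.1592]
(-0.15, -0.01, 0.048) [484.3 313.3]
(-0.15, 0.01, 0.048) [446.2 311.4]
(-0.15, -0.01, 0) [478.5 382.1]
(-0.15, 0.01, 0) [441.7 380.1]
fitted [array([277.6, 287.4])]
fitted [array([279.3, 351.4])]
fitted [array([243. , 285.5])]
fitted [array([245.9, 349.5])]
```

```bash
python3 - <<'E'
from slots import *
img=s["pixels"]; g=cv2.resize(cv2.cvtColor(img,cv2.COLOR_BGR2GRAY)[80:190,230:440],None,fx=3.8,fy=3.8,interpolation=3).astype(int)
for r in(220,260,300,330,345,360,370): print(r,g[r,428:500:3])
print("col",[(r,g[r,466]) for r in range(230,395,5)])
g0=cv2.resize(cv2.cvtColor(np.load("side0.npy"),cv2.COLOR_BGR2GRAY)[80:190,230:440],None,fx=3.8,fy=3.8,interpolation=3).astype(int)
for r in(230,300,320,340): print(r,g0[r,225:320:3])
print("col",[(r,g0[r,262]) for r in range(230,365,5)])
E
```

```text
220 [ 41  34  35  39  39  38  46  78 103 109 122 126 124 125 126 124 125 117
 110  99  70  48  36  37]
260 [ 62  40  57  91  94 104  99  99 101 101 110 110 109 111 112 109 108 102
  99  94 102 107  83  78]
300 [117 110  99  94  94  92  98 117 123 124 125 125 127 125 124 125 126 115
 109  98  92  97  95  96]
330 [ 98  96  97  96  96  98 106 116 118 119 121 123 122 121 120 122 121 118
 114 110  99  98  93  94]
345 [ 97  98  98  96  98 103 115 125 127 127 129 127 124 123 122 125 125 119
 115 109  95  95  95  95]
360 [112 112 112 109 109 107 119 123 125 125 127 125 125 125 125 124 121 113
 111 107 105 108 104 104]
370 [114 112 113 107 107 109 116 124 124 124 122 127 123 124 124 122 120 113
 110 106 107 108 107 107]
col [(230, np.int64(124)), (235, np.int64(126)), (240, np.int64(120)), (245, np.int64(117)), (250, np.int64(111)), (255, np.int64(110)), (260, np.int64(109)), (265, np.int64(112)), (270, np.int64(111)), (275, np.int64(113)), (280, np.int64(118)), (285, np.int64(125)), (290, np.int64(128)), (295, np.int64(126)), (300, np.int64(127)), (305, np.int64(119)), (310, np.int64(123)), 
[... 790 characters left out ...]
114 120 122 125 123 122 123 119 120 114 104
  94  95  96  96  97  98  93  92  92  91  95  96  95  94]
col [(230, np.int64(120)), (235, np.int64(121)), (240, np.int64(121)), (245, np.int64(124)), (250, np.int64(122)), (255, np.int64(121)), (260, np.int64(122)), (265, np.int64(123)), (270, np.int64(124)), (275, np.int64(125)), (280, np.int64(122)), (285, np.int64(129)), (290, np.int64(127)), (295, np.int64(120)), (300, np.int64(119)), (305, np.int64(123)), (310, np.int64(120)), (315, np.int64(123)), (320, np.int64(122)), (325, np.int64(122)), (330, np.int64(122)), (335, np.int64(121)), (340, np.int64(123)), (345, np.int64(121)), (350, np.int64(112)), (355, np.int64(105)), (360, np.int64(104))]
```

```bash
python3 -c "
from h import *
rel((.5191,-.2627),.1476,93.9); print(manip.state()['qpos'])"
```

```text
d mm [  7.7 -46.3 -15.7] dx dy dz [-0.5849  0.0554  0.1961] heading 94.08 turn 0.0005
[-4.00423036e-01  3.48256937e-01 -1.92622514e-01  1.03056856e+00
  2.91626593e-04  1.09912897e+00]
```

```bash
python3 -m jog '[{"dx":-0.1,"dy":0.01,"dz":0.04,"turn":0},{"dx":-0.1,"dy":0.01,"dz":0.04,"turn":0},{"dx":-0.1,"dy":0.01,"dz":0.04,"turn":0},{"dx":-0.1,"dy":0.01,"dz":0.04,"turn":0},{"dx":-0.1,"dy":0.01,"dz":0.04,"turn":0},{"dx":-0.08,"dy":0.005,"dz":0,"turn":0},{"dx":0,"dy":0,"dz":0,"turn":0},{"dx":0,"dy":0,"dz":0,"turn":0},{"dx":0,"dy":0,"dz":0,"turn":0},{"dx":0,"dy":0,"dz":0,"turn":0},{"dx":0,"dy":0,"dz":0,"turn":0}]'
python3 - <<'E'
from slots import *
p=(.562,-.3475,.068)
rel((.5191,-.2627),.1476,93.9)
st=manip.state(); R=Ro.from_euler('xyz',st["ee_rot"]).as_matrix(); ax=-R[:,0]; ay=R[:,1]
o=st["eef_pos"]+ax*.072; o[2]-=.0036; print("origin",np.round(o,4))
C=lambda w:np.round((proj(s,w)[0]-[230,80])*3.8,1)
for z in(.048,.024,0):
  print("held",z,[C(o+ax*-.15+ay*y+[0,0,z]) for y in(-.01,.01)],"fitted",[C(P(p,[-.15,.076+y,.12+z])) for y in(-.01,.01)])
for x in(-.12,-.10): print("heldbar",x,[C(o+ax*x+ay*y+[0,0,.03]) for y in(-.01,.01)],"fitbar",[C(P(p,[x,.076+y,.15])) for y in(-.01,.01)])
a=cv2.resize(s["pixels"][80:190,230:440],None,fx=3.8,fy=3.8,interpolation=3); cv2.imwrite("pics/s4.png",a)
g=cv2.cvtColor(a,cv2.COLOR_BGR2GRAY).astype(int)
for r in(240,260,280,300,320,335): print(r,"F",g[r,231:306:3],"H",g[r,431:506:3])
E
```

```text
time_s: 8.8
eef_pos: [0.5192, -0.2632, 0.1475]
ee_rot: [3.141, -0.0, 1.641]
wrist_force: [0.2, 0.3, -3.4]
finger_gap: 0.0185
grip_force: 78.5
d mm [-0.2  0.6  0.1] dx dy dz [ 0.0076 -0.0016 -0.0013] heading 94.05 turn 0.0004
origin [ 0.5244 -0.3351  0.1439]
held 0.048 [array([474.6, 281. ]), array([438.3, 279.2])] fitted [array([274.8, 287.9]), array([240.1, 286. ])]
held 0.024 [array([471.9, 314.9]), array([436.3, 313. ])] fitted [array([275.7, 320.4]), array([241.6, 318.6])]
held 0 [array([469.3, 347.6]), array([434.4, 345.7])] fitted [array([276.6, 351.8]), array([243.1, 350. ])]
heldbar -0.12 [array([473.5, 273.8]), array([438.6, 272. ])] fitbar [array([280.9, 280.7]), array([247.4, 278.9])]
heldbar -0.1 [array([474.1, 252.8]), array([439.7, 251.1])] fitbar [array([284.4, 260.3]), array([251.4, 258.6])]
240 F [ 98 100  98  95  97  98  97 101 111 118 123 125 126 128 128 127 123 119
 101  96  78  65  62  67  68] H [ 86 100 100 101 104 109 107 108 108 109 111 112 111 110 111 105 102  96
  88  60  49  62  67  89  98]
260 F [ 96  97  97  99 100 100 101 109 114 115 115 117 115 115 114 
[... 302 characters left out ...]
 124 125 126 116  97  95  97
  99 100 100  98  98  97  96]
300 F [ 95  97  99 108 115 116 120 122 121 123 124 122 121 115 104  89  70  58
  59  59  61  61  62  64  65] H [109 105 114 114 117 123 120 122 123 122 120 121 119 117 111 107 112 112
 112 105  97  96  96  97  98]
320 F [ 94  96  95 106 115 117 122 123 124 123 122 126 124 115 107  94  71  59
  60  60  62  63  63  60  59] H [100 103 116 117 123 125 124 123 123 125 128 121 119 117 107 107 108 106
 103  99  96  98  97  95  95]
335 F [ 95  96  94 105 114 116 123 125 124 122 121 124 120 115 109  99  89  89
  91  91  92  96  88  87  87] H [ 97 106 115 116 122 124 122 123 123 123 124 125 120 118 106  99  99  99
  99  97  95  95  95  95  93]
```

View pics/s4.png

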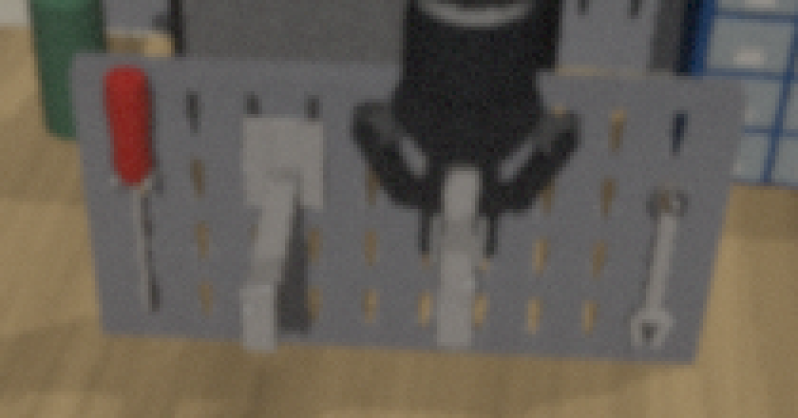

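The lips agree: the held arm's lip is at crop centre (453.5,325) against 453.3 predicted, and the fitted arm's at 258 against 258.7. So kinematics and the side camera match to within about 0.5 mm. I shift a little sideways and go in.

```bash
python3 -m jog '[{"dx":0,"dy":-0.005,"dz":0,"turn":0.0003},{"dx":-0.025,"dy":0,"dz":0,"turn":0},{"dx":-0.025,"dy":0,"dz":0,"turn":0},{"dx":-0.025,"dy":0,"dz":0,"turn":0},{"dx":0,"dy":0,"dz":0,"turn":0},{"dx":0,"dy":0,"dz":0,"turn":0}]'
python3 -m jog '[{"dx":-0.02,"dy":0,"dz":0,"turn":0},{"dx":-0.02,"dy":0,"dz":0,"turn":0},{"dx":0,"dy":0,"dz":0,"turn":0},{"dx":0,"dy":0,"dz":0,"turn":0}]'
python3 -m jog '[{"dx":-0.02,"dy":0,"dz":0,"turn":0},{"dx":0,"dy":0,"dz":0,"turn":0},{"dx":0,"dy":0,"dz":0,"turn":0}]'
```

```text
time_s: 9.4
eef_pos: [0.5193, -0.2698, 0.1473]
ee_rot: [3.142, -0.0, 1.639]
wrist_force: [0.2, 0.0, -2.7]
finger_gap: 0.0186
grip_force: 78.5
time_s: 9.73
eef_pos: [0.5195, -0.2729, 0.1473]
ee_rot: [3.142, -0.0, 1.639]
wrist_force: [0.4, 1.4, -2.4]
finger_gap: 0.0189
grip_force: 78.5
time_s: 9.98
eef_pos: [0.5196, -0.2744, 0.1473]
ee_rot: [3.142, 0.0, 1.639]
wrist_force: [0.0, 0.0, -2.8]
finger_gap: 0.0185
grip_force: 78.5
```

```bash
python3 -m jog '[{"dx":-0.02,"dy":0,"dz":0,"turn":0},{"dx":0,"dy":0,"dz":0,"turn":0},{"dx":0,"dy":0,"dz":0,"turn":0}]'
python3 -m jog '[{"dx":-0.02,"dy":0,"dz":0,"turn":0},{"dx":0,"dy":0,"dz":0,"turn":0},{"dx":0,"dy":0,"dz":0,"turn":0}]'
python3 -m jog '[{"dx":-0.02,"dy":0,"dz":0,"turn":0},{"dx":0,"dy":0,"dz":0,"turn":0},{"dx":0,"dy":0,"dz":0,"turn":0}]'
```

```text
time_s: 10.23
eef_pos: [0.5197, -0.276, 0.1473]
ee_rot: [3.142, -0.0, 1.639]
wrist_force: [0.5, -0.7, -2.9]
finger_gap: 0.0184
grip_force: 78.5
time_s: 10.48
eef_pos: [0.5198, -0.2777, 0.1473]
ee_rot: [3.142, 0.0, 1.639]
wrist_force: [0.2, -0.7, -2.2]
finger_gap: 0.0186
grip_force: 78.5
time_s: 10.73
eef_pos: [0.5199, -0.2793, 0.1473]
ee_rot: [-3.142, 0.0, 1.639]
wrist_force: [0.0, 0.7, -2.8]
finger_gap: 0.0188
grip_force: 78.5
```

```bash
python3 -m jog '[{"dx":-0.02,"dy":0,"dz":0,"turn":0},{"dx":0,"dy":0,"dz":0,"turn":0},{"dx":0,"dy":0,"dz":0,"turn":0}]'
python3 -m jog '[{"dx":-0.02,"dy":0,"dz":0,"turn":0},{"dx":0,"dy":0,"dz":0,"turn":0},{"dx":0,"dy":0,"dz":0,"turn":0}]'
```

```text
time_s: 10.98
eef_pos: [0.52, -0.2809, 0.1473]
ee_rot: [-3.142, 0.0, 1.639]
wrist_force: [0.2, -0.4, -2.5]
finger_gap: 0.0185
grip_force: 78.5
time_s: 11.23
eef_pos: [0.5198, -0.281, 0.1471]
ee_rot: [-3.141, -0.003, 1.64]
wrist_force: [-0.3, 5.1, -2.6]
finger_gap: 0.0188
grip_force: 78.7
```

Contact came after 17.8 mm, which means the plate is flush and the claws are through. I relax the push slightly and slide down.

```bash
python3 -m jog '[{"dx":0.014,"dy":0,"dz":0.03,"turn":0},{"dx":0,"dy":0,"dz":0.03,"turn":0},{"dx":0,"dy":0,"dz":0.03,"turn":0},{"dx":0,"dy":0,"dz":0,"turn":0},{"dx":0,"dy":0,"dz":0,"turn":0}]'
python3 -m jog '[{"dx":0,"dy":0,"dz":0.03,"turn":0},{"dx":0,"dy":0,"dz":0.03,"turn":0},{"dx":0,"dy":0,"dz":0.0,"turn":0},{"dx":0,"dy":0,"dz":0,"turn":0}]'
python3 -m jog '[{"dx":0,"dy":0,"dz":0.03,"turn":0},{"dx":0,"dy":0,"dz":0,"turn":0},{"dx":0,"dy":0,"dz":0.0,"turn":0}]'
```

```text
time_s: 11.65
eef_pos: [0.5196, -0.281, 0.1396]
ee_rot: [-3.141, -0.001, 1.639]
wrist_force: [-0.8, 3.0, -3.2]
finger_gap: 0.0185
grip_force: 78.5
time_s: 11.98
eef_pos: [0.5198, -0.281, 0.1349]
ee_rot: [-3.141, -0.001, 1.639]
wrist_force: [0.1, 3.6, -3.5]
finger_gap: 0.0182
grip_force: 78.5
time_s: 12.23
eef_pos: [0.5199, -0.281, 0.1326]
ee_rot: [-3.141, -0.001, 1.639]
wrist_force: [1.1, 4.1, -3.4]
finger_gap: 0.0187
grip_force: 78.5
```

```bash
python3 -m jog '[{"dx":0,"dy":0,"dz":0.03,"turn":0},{"dx":0,"dy":0,"dz":0,"turn":0},{"dx":0,"dy":0,"dz":0.0,"turn":0}]'
python3 -m jog '[{"dx":0,"dy":0,"dz":0.02,"turn":0},{"dx":0,"dy":0,"dz":0,"turn":0},{"dx":0,"dy":0,"dz":0.0,"turn":0}]'
python3 -m jog '[{"dx":0,"dy":0,"dz":0.02,"turn":0},{"dx":0,"dy":0,"dz":0,"turn":0},{"dx":0,"dy":0,"dz":0.0,"turn":0}]'
```

```text
time_s: 12.48
eef_pos: [0.5199, -0.281, 0.1304]
ee_rot: [-3.141, -0.001, 1.639]
wrist_force: [-0.2, 5.0, -4.1]
finger_gap: 0.0187
grip_force: 78.5
time_s: 12.73
eef_pos: [0.52, -0.281, 0.1291]
ee_rot: [3.141, -0.0, 1.639]
wrist_force: [-1.0, 6.1, -1.8]
finger_gap: 0.0188
grip_force: 78.9
time_s: 12.98
eef_pos: [0.5201, -0.2809, 0.1279]
ee_rot: [3.141, -0.0, 1.639]
wrist_force: [-0.8, 6.8, 0.6]
finger_gap: 0.019
grip_force: 79.2
```

Wedging has begun about 3–4 mm above home. I release, rise, shut the fingers and go over the heel.

```bash
python3 -m jog '[{"dx":0,"dy":0,"dz":0,"turn":0},{"dx":0,"dy":0,"dz":0,"turn":0},{"dx":0,"dy":0,"dz":0,"turn":0},{"dx":0,"dy":0,"dz":0,"turn":0},{"dx":0,"dy":0,"dz":0,"turn":0},{"dx":0,"dy":0,"dz":-0.2,"turn":0},{"dx":0,"dy":0,"dz":-0.3,"turn":0},{"dx":0,"dy":0,"dz":-0.3,"turn":0},{"dx":0,"dy":0,"dz":0,"turn":0}]' 0.75
python3 -m jog '[{"dx":0,"dy":0,"dz":0,"turn":0},{"dx":0,"dy":0,"dz":0,"turn":0},{"dx":0,"dy":0,"dz":0,"turn":0},{"dx":0,"dy":0,"dz":0,"turn":0},{"dx":0,"dy":0,"dz":0,"turn":0},{"dx":0,"dy":0,"dz":0,"turn":0},{"dx":0,"dy":0,"dz":0,"turn":0},{"dx":0,"dy":0,"dz":0,"turn":0}]' 0
python3 - <<'E'
from h import *
# heel: flush TCP y -.281 corresponds to arm x=-72; heel at -24 => 48 mm along (.068,-.998)
rel((.5200+.0033,-.281-.0475),.17,93.9)
s=cam("side"); a=cv2.resize(s["pixels"][80:190,230:440],None,fx=3.8,fy=3.8,interpolation=3); cv2.imwrite("pics/s5.png",a)
E
```

```text
time_s: 13.73
eef_pos: [0.5227, -0.283, 0.1963]
ee_rot: [3.134, 0.005, 1.639]
wrist_force: [0.7, 0.1, 0.9]
finger_gap: 0.064
grip_force: 0.0
time_s: 14.4
eef_pos: [0.52, -0.2812, 0.1911]
ee_rot: [-3.141, -0.0, 1.639]
wrist_force: [-0.4, -0.3, 0.2]
finger_gap: 0.0004
grip_force: 0.0
d mm [  3.3 -47.3 -21.1] dx dy dz [-0.5932  0.0012  0.263 ] heading 93.92 turn 0.0001
```

View pics/s5.png

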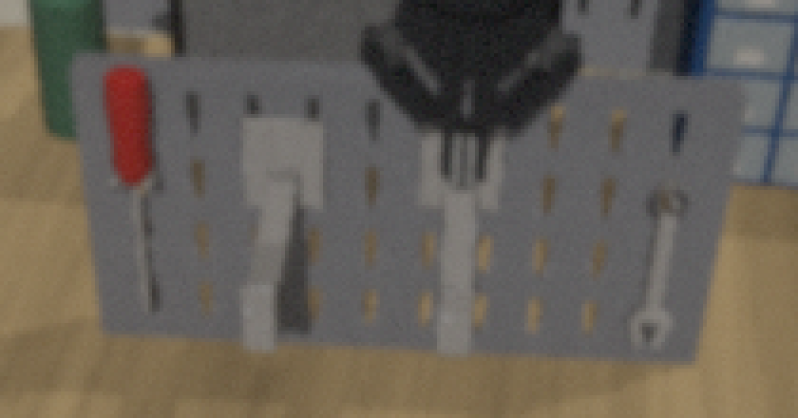

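The arm hangs by itself: plate at crop (460,170), lip bottom at (452,352), nearly home. Next the fingers go over the heel and press.

```bash
python3 -m jog '[{"dx":-0.2,"dy":0,"dz":0,"turn":0},{"dx":-0.2,"dy":0,"dz":0,"turn":0},{"dx":-0.19,"dy":0,"dz":0,"turn":0},{"dx":0,"dy":0,"dz":0,"turn":0},{"dx":0,"dy":0,"dz":0.15,"turn":0},{"dx":0,"dy":0,"dz":0.15,"turn":0},{"dx":0,"dy":0,"dz":0.08,"turn":0},{"dx":0,"dy":0,"dz":0,"turn":0},{"dx":0,"dy":0,"dz":0,"turn":0},{"dx":0,"dy":0,"dz":0,"turn":0}]' 0
python3 -m jog '[{"dx":0,"dy":0,"dz":0.02,"turn":0},{"dx":0,"dy":0,"dz":0,"turn":0},{"dx":0,"dy":0,"dz":0,"turn":0}]'
python3 -m jog '[{"dx":0,"dy":0,"dz":0.02,"turn":0},{"dx":0,"dy":0,"dz":0,"turn":0},{"dx":0,"dy":0,"dz":0,"turn":0}]'
```

```text
time_s: 15.28
eef_pos: [0.5236, -0.3286, 0.1614]
ee_rot: [3.141, 0.0, 1.639]
wrist_force: [0.3, -0.0, 0.5]
finger_gap: 0.0001
grip_force: 0.0
time_s: 15.53
eef_pos: [0.5235, -0.3284, 0.1597]
ee_rot: [3.141, 0.0, 1.639]
wrist_force: [0.3, -0.0, -0.1]
finger_gap: 0.0001
grip_force: 0.0
time_s: 15.78
eef_pos: [0.5232, -0.3282, 0.1577]
ee_rot: [-3.142, -0.0, 1.639]
wrist_force: [0.3, 0.6, 0.3]
finger_gap: -0.0001
grip_force: 0.0
```

```bash
python3 -m jog '[{"dx":0,"dy":0,"dz":0.02,"turn":0},{"dx":0,"dy":0,"dz":0,"turn":0},{"dx":0,"dy":0,"dz":0,"turn":0}]' 0
python3 -m jog '[{"dx":0,"dy":0,"dz":0.02,"turn":0},{"dx":0,"dy":0,"dz":0,"turn":0},{"dx":0,"dy":0,"dz":0,"turn":0}]'
python3 -m jog '[{"dx":0,"dy":0,"dz":0.015,"turn":0},{"dx":0,"dy":0,"dz":0,"turn":0},{"dx":0,"dy":0,"dz":0,"turn":0}]'
```

```text
time_s: 16.03
eef_pos: [0.5232, -0.3283, 0.156]
ee_rot: [-3.141, -0.0, 1.639]
wrist_force: [-0.3, -0.3, -0.5]
finger_gap: -0.0001
grip_force: 0.0
time_s: 16.28
eef_pos: [0.5232, -0.3283, 0.1544]
ee_rot: [-3.141, -0.0, 1.639]
wrist_force: [0.4, 0.7, 0.9]
finger_gap: 0.0
grip_force: 0.0
time_s: 16.53
eef_pos: [0.5233, -0.3282, 0.1534]
ee_rot: [3.141, -0.0, 1.639]
wrist_force: [0.6, 0.4, 1.8]
finger_gap: -0.0001
grip_force: 0.7
```

Contact. I press in steps of about 0.8 mm.

```bash
python3 -m jog '[{"dx":0,"dy":0,"dz":0.01,"turn":0},{"dx":0,"dy":0,"dz":0,"turn":0},{"dx":0,"dy":0,"dz":0,"turn":0}]' 0
python3 -m jog '[{"dx":0,"dy":0,"dz":0.01,"turn":0},{"dx":0,"dy":0,"dz":0,"turn":0},{"dx":0,"dy":0,"dz":0,"turn":0}]'
python3 -m jog '[{"dx":0,"dy":0,"dz":0.01,"turn":0},{"dx":0,"dy":0,"dz":0,"turn":0},{"dx":0,"dy":0,"dz":0,"turn":0}]'
```

```text
time_s: 16.78
eef_pos: [0.5234, -0.3282, 0.1531]
ee_rot: [3.141, 0.0, 1.639]
wrist_force: [-0.9, 0.7, 5.1]
finger_gap: 0.0001
grip_force: 2.6
time_s: 17.03
eef_pos: [0.5235, -0.3282, 0.1527]
ee_rot: [3.141, 0.0, 1.639]
wrist_force: [-1.4, 2.1, 7.4]
finger_gap: 0.0001
grip_force: 3.6
time_s: 17.28
eef_pos: [0.5235, -0.3282, 0.1522]
ee_rot: [3.14, 0.0, 1.639]
wrist_force: [-2.2, 2.5, 9.5]
finger_gap: -0.0
grip_force: 4.4
```

```bash
python3 -m jog '[{"dx":0,"dy":0,"dz":0.015,"turn":0},{"dx":0,"dy":0,"dz":0.015,"turn":0},{"dx":0,"dy":0,"dz":0,"turn":0},{"dx":0,"dy":0,"dz":0,"turn":0}]' 0
python3 -m jog '[{"dx":0,"dy":0,"dz":0.01,"turn":0},{"dx":0,"dy":0,"dz":0.01,"turn":0},{"dx":0,"dy":0,"dz":0,"turn":0},{"dx":0,"dy":0,"dz":0,"turn":0}]'
```

```text
time_s: 17.62
eef_pos: [0.5237, -0.3282, 0.1507]
ee_rot: [3.139, 0.001, 1.639]
wrist_force: [-2.3, 2.8, 12.5]
finger_gap: -0.0001
grip_force: 6.3
time_s: 17.95
eef_pos: [0.5239, -0.3282, 0.15]
ee_rot: [3.139, 0.001, 1.639]
wrist_force: [-3.0, 3.9, 16.5]
finger_gap: 0.0001
grip_force: 8.4
```

```bash
python3 -m jog '[{"dx":0,"dy":0,"dz":0.01,"turn":0},{"dx":0,"dy":0,"dz":0.01,"turn":0},{"dx":0,"dy":0,"dz":0,"turn":0},{"dx":0,"dy":0,"dz":0,"turn":0}]' 0
python3 -m jog '[{"dx":0,"dy":0,"dz":0.01,"turn":0},{"dx":0,"dy":0,"dz":0.005,"turn":0},{"dx":0,"dy":0,"dz":0,"turn":0},{"dx":0,"dy":0,"dz":0,"turn":0}]'
```

```text
time_s: 18.28
eef_pos: [0.5239, -0.3282, 0.1495]
ee_rot: [3.138, 0.002, 1.639]
wrist_force: [-5.2, 5.2, 22.4]
finger_gap: 0.0001
grip_force: 11.0
time_s: 18.62
eef_pos: [0.5239, -0.3282, 0.1493]
ee_rot: [3.137, 0.002, 1.639]
wrist_force: [-6.9, 5.7, 27.2]
finger_gap: -0.0001
grip_force: 13.6
```

```bash
python3 -m jog '[{"dx":0,"dy":0,"dz":0.01,"turn":0},{"dx":0,"dy":0,"dz":0,"turn":0},{"dx":0,"dy":0,"dz":0,"turn":0}]' 0
python3 -m jog '[{"dx":0,"dy":0,"dz":0.005,"turn":0},{"dx":0,"dy":0,"dz":0,"turn":0},{"dx":0,"dy":0,"dz":0,"turn":0}]'
```

```text
time_s: 18.87
eef_pos: [0.5239, -0.3283, 0.1492]
ee_rot: [3.137, 0.002, 1.639]
wrist_force: [-7.8, 6.5, 29.4]
finger_gap: -0.0
grip_force: 15.1
time_s: 19.12
eef_pos: [0.524, -0.3282, 0.1492]
ee_rot: [3.137, 0.003, 1.639]
wrist_force: [-7.9, 6.7, 31.3]
finger_gap: 0.0003
grip_force: 16.0
```

It has bottomed out: no more travel from 27 to 31 N, with tips at z ≈ 0.149 against a nominal home of 0.150. I back off and check.

```bash
python3 -m jog '[{"dx":0,"dy":0,"dz":-0.05,"turn":0},{"dx":0,"dy":0,"dz":-0.1,"turn":0},{"dx":0,"dy":0,"dz":-0.3,"turn":0},{"dx":0,"dy":0,"dz":-0.4,"turn":0},{"dx":0.2,"dy":0,"dz":-0.4,"turn":0},{"dx":0.4,"dy":0,"dz":-0.3,"turn":0},{"dx":0.4,"dy":0,"dz":0,"turn":0},{"dx":0.4,"dy":0,"dz":0,"turn":0},{"dx":0.4,"dy":0,"dz":0,"turn":0},{"dx":0.4,"dy":0,"dz":0,"turn":0},{"dx":0,"dy":0,"dz":0,"turn":0},{"dx":0,"dy":0,"dz":0,"turn":0}]' 0
python3 - <<'E'
from h import *
s=cam("side"); t=cam("top")
a=cv2.resize(s["pixels"][80:200,230:440],None,fx=3.8,fy=3.8,interpolation=3); cv2.imwrite("pics/s6.png",a)
E
```

```text
time_s: 20.12
eef_pos: [0.5111, -0.1516, 0.2668]
ee_rot: [-3.141, 0.0, 1.642]
wrist_force: [0.7, -0.4, 0.2]
finger_gap: 0.0001
grip_force: 0.0
```

View pics/s6.png

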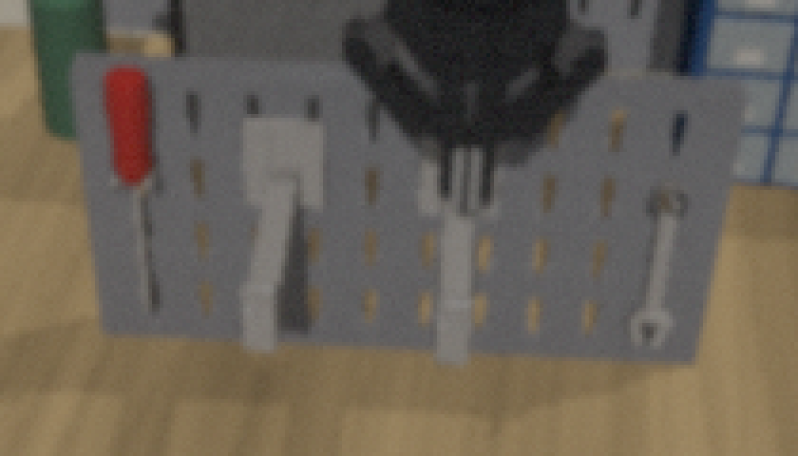

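```bash
python3 - <<'E'
from slots import *
p=(.5624,-.3475,.068)
C=lambda q:np.round((proj(s,P(p,q))[0]-[230,80])*3.8,1)
for n,y in(("fit",.076),("held",-.038)): print(n,"lip top",C([-.15,y,.168]),"lip bot",C([-.15,y,.12]),"bot+1mm",C([-.15,y,.121]),"plate bottom corner",C([-.004,y+.02,.12]))
g=cv2.resize(cv2.cvtColor(s["pixels"],cv2.COLOR_BGR2GRAY)[80:200,230:440],None,fx=3.8,fy=3.8,interpolation=3).astype(float)
for n,c,c2 in(("fit",slice(250,268),slice(246,256)),("held",slice(443,462),slice(424,436))):
    print(n,"lipbot",[(r,round(g[r,c].mean())) for r in range(338,376,2)])
    print(n,"lipL/R",g[325:340,(225 if n=="fit" else 425):(285 if n=="fit" else 485):3].mean(0).round())
    print(n,"plate",[(r,round(g[r,c2].mean())) for r in range(190,232,2)])
E
```

```text
fit lip top [256.7 286.9] lip bot [259.2 350.8] bot+1mm [259.1 349.6] plate bottom corner [254.4 206.3]
held lip top [455.7 297.4] lip bot [451.3 361.4] bot+1mm [451.3 360.1] plate bottom corner [427.3 214.9]
fit lipbot [(338, 123), (340, 123), (342, 122), (344, 122), (346, 120), (348, 120), (350, 113), (352, 113), (354, 108), (356, 108), (358, 103), (360, 103), (362, 101), (364, 100), (366, 98), (368, 98), (370, 97), (372, 95), (374, 95)]
fit lipL/R [ 94.  94.  94.  94.  94. 101. 113. 116. 122. 124. 124. 123. 123. 123.
 122. 118. 111. 102.  88.  82.]
fit plate [(190, 119), (192, 119), (194, 117), (196, 117), (198, 115), (200, 115), (202, 112), (204, 112), (206, 106), (208, 106), (210, 99), (212, 98), (214, 96), (216, 96), (218, 97), (220, 97), (222, 97), (224, 93), (226, 93), (228, 93), (230, 93)]
held lipbot [(338, 122), (340, 123), (342, 123), (344, 123), (346, 123), (348, 123), (350, 122), (352, 122), (354, 122), (356, 122), (358, 119), (360, 119), (362, 117), (364, 115), (366, 111), (368, 111), (370, 112), (372, 111), (374, 111)]
held lipL/R [ 96.  96.  93.  99. 115. 117. 124. 123. 122. 122. 122. 121. 121. 120.
 116. 114. 102.  98.  96.  97.]
held plate [(190, 115), (192, 115), (194, 118), (196, 118), (198, 119), (200, 119), (202, 120), (204, 120), (206, 120), (208, 120), (210, 120), (212, 118), (214, 110), (216, 106), (218, 100), (220, 97), (222, 96), (224, 95), (226, 95), (228, 98), (230, 98)]
```

The locked arm matches the home prediction relative to the fitted one. Lip bottom is at about row 363 against 361.4 predicted, with the fitted arm at 352 against 350.8. Plate bottom is at 215 against 214.9. I hand it in.

```bash
python3 -c "
from plant import manip
print(manip.hand_in())"
```

```text
the job is handed in; nothing more can be done
None
```

The long arm hangs in the top-row slots at y = -19 and -57 mm, pressed home with about 31 N and released; by the side camera it sits within about 1 mm of home height, and the job is handed in (no verdict was returned).

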